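Seat a stamp die under a flip lens

ROBOT

A 6-joint arm with a two-finger parallel gripper is mounted at the origin on the work surface. World frame = base frame: x ahead of the robot, y to its left, z up, the work surface at z = 0. Lengths are in m, angles in rad, forces in N, time in s.
With the tool pointing down it reaches from about 0.375 to 0.9 m from the base axis. Payload 3.1 kg.
Tool frame: the origin (TCP) lies on the centre line of the jaws, within the pads' length; the fingertips stand 8 mm ahead of it and the grasp point (between the pads) lies 11 mm behind it; z points along the fingers, y is the line along which they close (so a half turn about z gives the same grasp; the last joint's range is limited). The gripper opens to 85 mm and grips with 20 to 120 N. Pads are 22 mm wide; open, the fingers measure 114 mm over their backs; the gripper's body (76 mm by 85 mm) begins 54 mm behind the grasp point. The pads swing forward as they close: fully open they stand 13 mm farther back than shut.
Start: joints at [-1.476, 0.527, 1.433, -0, 1.181, -0.178], TCP at [0.169, -0.602, 0.202] pointing down, gripper open.
Joint ranges: [-3.08, 3.08], [-0.75, 2.2], [0.22, 2.44], [-1.43, 4.57], [0, 2.65], [-2.85, 2.85]. Speed limits (rad/s): [2.79, 2.79, 3.14, 3.14, 3.14, 3.14].

INTERFACE

Orientations are given as a unit quaternion [x, y, z, w].
In Python, from station import * gives the robot as it stands.
- The arm moves only by the tool play_rows, never from a script. Its argument "rows" is a list of rows, each a list of 3 entries, a list of its own where there are three numbers: the turn, a rotation vector about the tool's x, y, z in degrees, then the shift along the tool's x, y, z in mm, then the closure, from 0 (fully open) to 1 (shut). In form: [[[ax, ay, az], [dx, dy, dz], jaw], ...]. A call has 1 to 12 rows; each row shifts and turns the commanded pose from where the row before left it, along the tool's axes as they then stand; what a row does not reach is not made up. A row lasts 1/12 s, in which the tool goes at most 41.7 mm and 7.16 degrees, less where a joint would pass 70% of its speed; a pose out of reach is approached as far as the arm can. A call with a gripper value outside its range is refused whole. The fingers move at their own pace and stop on an object; "grip_force" is the grip in N (left out, the last holds). Time passes only in rows, so rows that do not move let the fingers close. It gives the time, the measured TCP pose, the force, the opening and the grip force at its end, in the units of the state.
- sense(): the state, without advancing time (a new reading comes with each control period).
- snapshot(name): name is "scene" or "top" or "wrist"; returns (picture, depth): 480x640x3 uint8, red, green, blue; 480x640 float32, m along the optical axis (not along the pixel's ray), 0 where there is no reading.
- get_calibration(name): a dict with "vfov" (degrees; the focal length in pixels is half the picture's height over the tangent of half this angle, whatever the lens; pixels are square), "cx", "cy" (the principal point, pixels), "xyz" and "attitude" of the camera in the world. Camera axes: x right, y down, z forward; pixel columns grow to the right and rows downward; lengths in m; the calibration is good to about 2 mm. A picture is of the moment at which its call begins: read the wrist's pose just before it. get_calibration takes no time and is no camera call; for the wrist camera it gives the pose at the moment of the call.
- sign_off(): hands the job in; it is judged then, once.
The state is a dict: "t": time; "q": joint angles; "qd": joint speeds; "tau": joint torques, N m; "tcp_pos": TCP position; "tool_rot": TCP orientation; "force": force on the tool from outside, world axes, zero at the start; "ft_torque": the same for the moment, N m; "finger_gap": opening from 0.0 (shut) to 1.0 (fully open); "gripper_force": force on a finger pad.
Only numpy, scipy, OpenCV 4.12 (cv2) and the standard library are available. Lean on these libraries where they do the work, as an engineer would, in place of code of your own. Each camera call takes 0.05 s, during which the arm holds its last target. There are 200 camera calls.

TASK

Lay the steel stamp die, engraved face up, on the bed of the checking stand, and gently slide it fully home so that one long side bears on the side rail and its end touches the tip of the stop screw, wherever that is set. Then tip the raised lens over by its thumb tab just past its snap point and let it spring down over the die by itself; be gentle with the die and the flip mount, keep off the glass, and leave the other things on the bench alone.

Things in the scene. Friction and masses are not known exactly. Their poses are not given: they have to be found in the camera images.
- stand: Low grey checking stand, fixed to the bench. Origin on the bench under the bed, z up. In its frame (mm): bed plate x -90 to 82, y -65 to 75, flat top at z 14. A side rail, an end stop with a stop screw, and the flip lens on two hinge ears stand on it (next entries; all coordinates there are in the stand's frame).
- rail (a point): Foot of the steel side rail's bearing face (x 0, y 30, z 14). The rail runs along x from -85 to 55, is 8 thick (y 30 to 38) and 6 high (top z 20). The die's long side bears on its y 30 face. The die's centre is then at y 7.
- stop_block (a point): Centre of the end stop's near face (x 64, y 7, z 20); block x 64 to 80, 30 wide, top z 32. The 8 mm round-nosed stop screw comes out of it towards -x along y 7, z 20. The screw is set anew each time: its tip stands anywhere from x 34 to x 48, NOT measured. It does not yield; find it by feel. The home die's centre is 30 mm short of the tip.
- die: Loose steel die block, 60 (x) x 46 (y) x 12 (z) mm, 0.2 to 0.34 kg, stamp design engraved on its top. Origin: centre of its underside, z up. Starts flat on the bench, engraved face up. Either end may point to the stop. Sliding it on the bed takes 2 to 5 N; more than 25 N between it and the stand spoils an edge: push slowly, stop at about 10 N.
- hinge (a point): Middle of the flip lens's hinge axis (x 8, y 53, z 52), which runs along the stand's x. Hinge ears at x -19 to -13 and 29 to 35, y 44 to 62, up to z 60.
- lens_hinge (a joint): Flip lens angle about the stand's +x. 0: raised, leaning 30 deg past upright to the stand's +y. 2.09: down, level, pointing to -y. An over-centre spring drives it to the nearer stop; snap point about 1.0. Tipping takes 4 to 6 N at the tab at first, none at the snap, if the push follows the tab's arc; rubbing across the tab jams. Delicate: at most 15 N on it; no finger on it past 1.7: it springs alone.
- lens: The flip lens: aluminium ring, 72 outer, 60 inner diameter, 8 thick (mm), with a flat thumb tab (22 wide, 4 thick). Origin: on the hinge axis, mid-width. Axes: x along the hinge, z from the hinge towards the tab, y across the ring (when raised: to the stand's +y and down).
- tab (a point): On the thumb tab, mid-width and mid-thickness, 97 mm from the hinge axis; the tab spans 86 to 107 mm from that axis. Axes as the lens's.
- glass_centre (a point): Centre of the glass in the ring, 50 mm from the hinge axis; the glass is 61 mm across. It must not be touched.
- tin: Bystander: flat round dark tin, 63 mm across, 22 mm high. Origin: centre of its underside.
- oilstone: Bystander: small grey sharpening stone, 50 x 25 x 16 mm. Origin: centre of its underside.
- graver: Bystander: graver lying on the bench, 25 mm wooden knob and thin steel blade, 120 mm long along its x. Origin: on the bench under the knob.
Things that resemble listed ones, but are neither listed nor needed, are in the scene too. Several things look just like the die: the one meant starts nearest to the robot's base.

How it is judged:
On the way, in this order (a step that is already met when the one before it is completed fails the run):
1. the die lies flat on the bed, bearing on the side rail and touching the stop screw, with the lens still raised (horizontal distance between die and stop_nose below 0.036 m and y of die in the frame of stand above 0.005 m and angle between the x axis of die and the x axis of stand, either way round below 0.05 rad and z of die in the frame of stand below 0.0155 m and angle between die's own z axis and vertical below 0.05 rad and value of joint lens_hinge below 0.3 rad), for 0.2 s.
2. the lens has sprung down to its lower stop (value of joint lens_hinge above 2.05 rad), for 0.2 s.
At the end, for the whole second after the job is handed in: The die lies flat on the bed, engraved face up, its long side within 2 mm of the side rail and parallel to it (0.05 rad), its end within 2 mm of the stop screw's tip; the lens is down on its lower stop (joint above 2.05); everything released and at rest (horizontal distance between die and stop_nose below 0.036 m and y of die in the frame of stand above 0.005 m and angle between the x axis of die and the x axis of stand, either way round below 0.05 rad and z of die in the frame of stand below 0.0155 m and angle between die's own z axis and vertical below 0.05 rad and value of joint lens_hinge above 2.05 rad and linear speed of die below 0.01 m/s); the robot touches nothing.
It fails at once if the die pressed against the stand with more than 25 N (contact force between die and stand above 25 N).
It fails at once if more than 15 N on the flip lens (contact force between anything else and lens above 15 N).
It fails at once if the glass touched (contact force between anything else and lens_glass above 0.5 N).
It fails at once if the lens pushed down onto its stop instead of springing there (touched beyond 1.7 rad) (value of joint lens_hinge above 1.7 rad and contact force between the fingers and lens above 0.5 N).
It fails at once if the tin, the oilstone or the graver moved by more than 20 mm (distance of any of tin, oilstone, graver from where it was at the start of the episode above 0.02 m).
It also fails if it takes over 72 s, if anything falls off the work surface, if the arm or the gripper's body presses on something with over 40 N, if the wrist force passes 120 N, or if a joint passes its speed limit or range.

## Working session

There is one attempt and no reset: what is moved stays moved. The work goes in short steps, Python scripts to look and compute and a tool call to move; the robot and the scene stay as the last step left them, time stands still between calls to the robot, and variables do not carry over. Pictures are saved under pics/ and viewed, at most 10 in all, crops included, and the job is handed in when it is done.

Besides the shell and the picture viewer there is one more tool, called after "Call:" as name([rows], argument=value, ...), one row to a line, values as JSON. play_rows: Moves the arm, as the interface text tells. Its arguments: {"type":"object","properties":{"rows":{"type":"array","items":{"type":"array"}},"grip_force":{"type":"number"}},"required":["rows"]}

```bash
ls; mkdir -p pics; cat > h.py <<'E'
from station import *
import numpy as np, cv2
from scipy.spatial.transform import Rotation as R
def cal(n):
    c=get_calibration(n); f=240/np.tan(np.radians(c['vfov'])/2)
    a=np.array(c['attitude'],float); M=a if a.shape==(3,3) else R.from_quat(a).as_matrix()
    return f,c['cx'],c['cy'],np.array(c['xyz']),M
def ray(k,u,v,z):
    f,cx,cy,o,M=k; d=M@np.array([(u-cx)/f,(v-cy)/f,1.]); return o+d*(z-o[2])/d[2]
def cloud(k,D):
    f,cx,cy,o,M=k; v,u=np.mgrid[:480,:640]
    return o+(np.stack([(u-cx)/f*D,(v-cy)/f*D,D],-1))@M.T
def proj(k,p):
    f,cx,cy,o,M=k; c=M.T@(np.array(p)-o); return f*c[0]/c[2]+cx,f*c[1]/c[2]+cy
def save(n,im): cv2.imwrite('pics/'+n+'.png',im[...,::-1])
E
python3 - <<'E'
from h import *
for n in('scene','top'):
    print(get_calibration(n)); p,d=snapshot(n); save(n,p); np.save(n+'.npy',d); np.save(n+'_p.npy',p)
print(get_calibration('wrist')); print(sense())
E
```

```text
pics
{'vfov': 44.76557028602494, 'cx': 316.6375835458819, 'cy': 238.64109837906867, 'xyz': array([ 1.48592736, -0.34997066,  0.89094347]), 'attitude': array([ 0.74684234,  0.50944833, -0.24279139, -0.35176875])}
{'vfov': 44.54007389236636, 'cx': 323.48122149507736, 'cy': 240.4150764198668, 'xyz': array([ 0.34532491, -0.03578124,  1.45984661]), 'attitude': array([ 0.70900109, -0.70023369,  0.05850227, -0.05973034])}
{'vfov': 59.24095472935811, 'cx': 316.6007760097254, 'cy': 241.48594407772688, 'xyz': array([ 0.24880788, -0.57854698,  0.3733976 ]), 'attitude': array([ 0.78618099, -0.59603044, -0.09923533,  0.12969003])}
{'t': 0.1, 'q': array([-1.47551917e+00,  5.28378102e-01,  1.43376306e+00, -1.86419841e-05,
        1.18140416e+00, -1.78495021e-01]), 'qd': array([-5.04733074e-05, -2.48368104e-03, -2.82481757e-03,  2.30297548e-03,
        4.77481972e-04, -2.75958376e-04]), 'tau': array([-2.38980147e-04, -4.43305635e+01, -1.78585768e+01, -2.46618702e-04,
        3.88332177e-03, -1.44287287e-05]), 'tcp_pos': array([ 0.16893676, -0.60101269,  0.20093205]), 'tool_rot': array([ 9.90644764e-01,  1.36462446e-01,  3.20001523e-05, -9.75846558e-04]), 'force': array([-1.04925221, -0.84954473, -0.04780712]), 'ft_torque': array([0.0281678 , 0.01672599, 0.02941546]), 'gripper_force': 0.0, 'finger_gap': 1.0037982596766675}
```

View pics/top.png

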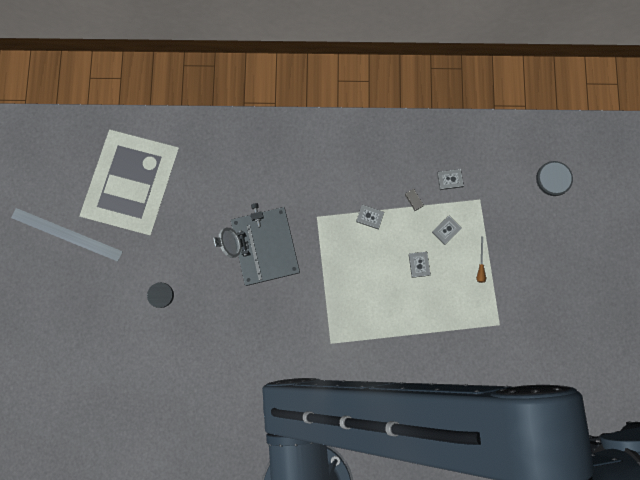

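View pics/scene.png

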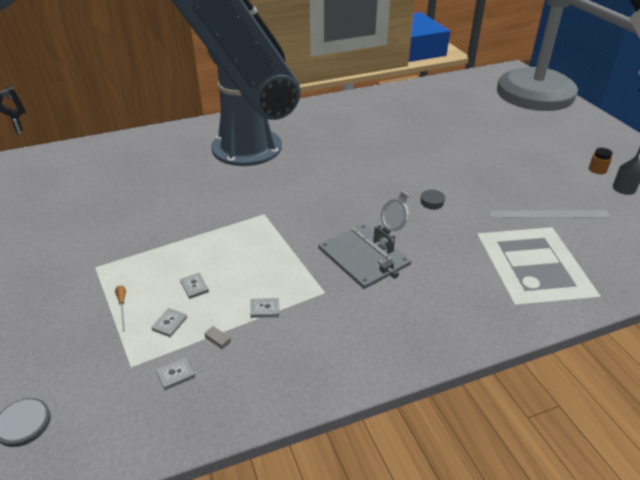

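Top view: die look-alikes are at (419,264), (370,216), (447,230) and (451,179). The stand is at about (265,245), with the stop at its top edge and the lens leaning left, so the stand's +x is roughly up in the image and its +y is left. By description the die nearest the base should be (419,264). I'll measure distances and check a crop.

```bash
cat > m.py <<'E'
from h import *
k=cal('top'); p=np.load('top_p.npy'); D=np.load('top.npy'); P=cloud(k,D)
for u,v in[(419,264),(370,216),(447,230),(451,179)]:
    a=ray(k,u,v,.012); print((u,v),a.round(3),np.hypot(a[0],a[1]).round(3))
Z=P[...,2]
print('bench z',np.median(Z[280:330,340:400]))
g=cv2.cvtColor(p,cv2.COLOR_RGB2GRAY)
m=np.zeros_like(g); m[242:288,398:442]=(g[242:288,398:442]<170)*255
c=max(cv2.findContours(m,0,2)[0],key=cv2.contourArea); b=cv2.boxPoints(cv2.minAreaRect(c))
w=np.array([ray(k,*q,.008) for q in b]); print('die',cv2.minAreaRect(c),w.round(4),w.mean(0).round(4))
for i in range(4): e=w[(i+1)%4]-w[i]; print(np.linalg.norm(e[:2]).round(4),np.degrees(np.arctan2(e[1],e[0])).round(1))
# stand bed: depth mask
s=((Z>.009)&(Z<.018)); s[:200]=0;s[292:]=0;s[:,:205]=0;s[:,305:]=0
c=max(cv2.findContours(s.astype(np.uint8)*255,0,2)[0],key=cv2.contourArea); print('bed',cv2.contourArea(c))
b=cv2.boxPoints(cv2.minAreaRect(c)); w=np.array([ray(k,*q,.014) for q in b]); print(b.round(1),w.round(4),w.mean(0))
for i in range(4): e=w[(i+1)%4]-w[i]; print(np.linalg.norm(e[:2]).round(4),np.degrees(np.arctan2(e[1],e[0])).round(1))
cr=np.hstack([cv2.resize(p[190:300,200:310],(400,400),interpolation=2),cv2.resize(p[160:290,340:470],(400,400),interpolation=2)])
save('crop',cr)
E
python3 m.py
```

```text
(419, 264) [ 0.533 -0.27   0.012] 0.598
(370, 216) [ 0.654 -0.148  0.012] 0.67
(447, 230) [ 0.62  -0.342  0.012] 0.708
(451, 179) [ 0.753 -0.355  0.012] 0.832
bench z 0.0006681193519526563
die ((419.01751708984375, 264.1310119628906), (25.111106872558594, 19.69239044189453), 82.40535736083984) [[ 0.5613 -0.2426  0.008 ]
 [ 0.5685 -0.2916  0.008 ]
 [ 0.506  -0.2988  0.008 ]
 [ 0.4989 -0.2502  0.008 ]] [ 0.5337 -0.2708  0.008 ]
0.0495 -81.6
0.0629 -173.4
0.0491 98.3
0.0629 6.9
bed 3217.0
[[229.  219.3]
 [284.  206.4]
 [299.6 272.5]
 [244.6 285.4]] [[0.6405 0.2067 0.014 ]
 [0.6756 0.069  0.014 ]
 [0.5083 0.0265 0.014 ]
 [0.4745 0.1618 0.014 ]] [0.57472531 0.11602688 0.014     ]
0.1421 -75.7
0.1725 -165.7
0.1394 104.0
0.1719 15.2
```

View pics/crop.png

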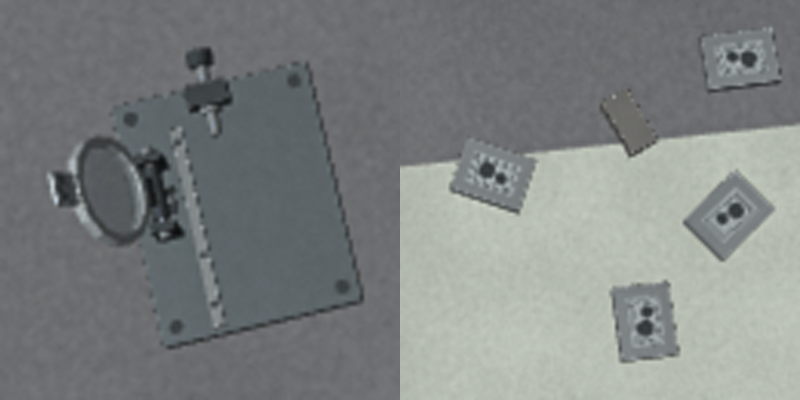

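```bash
cat >> h.py <<'E'
SO=np.array([.5798,.1122,0.]); SY=np.radians(14.5)
def S(p): c,s=np.cos(SY),np.sin(SY); return SO+np.array([c*p[0]-s*p[1],s*p[0]+c*p[1],p[2]])/1e3
def down(yaw): c,s=np.cos(yaw),np.sin(yaw); return R.from_matrix(np.array([[c,s,0],[s,-c,0],[0,0,-1]]))
def go(pos,Rt):
    s=sense(); R0=R.from_quat(s['tool_rot'])
    print('shift mm',(R0.inv().apply(np.array(pos)-s['tcp_pos'])*1e3).round(1),'turn deg',np.degrees((R0.inv()*Rt).as_rotvec()).round(2),'F',s['force'].round(2),'gap',s['finger_gap'])
E
python3 -c "
from h import *
go([.5337,-.2708,.13],down(np.radians(6.7)))"
```

```text
shift mm [ 440.4 -219.2   71.5] turn deg [-0.11 -0.01  8.99] F [-1.05 -0.85 -0.05] gap 1.0037982596766675
```

Call:
play_rows([
  [[0,0,0],[33,-20,0],0],
  [[0,0,0],[36,-22,0],0],
  [[0,0,0],[36,-22,0],0],
  [[0,0,0],[36,-22,0],0],
  [[0,0,0],[36,-22,0],0],
  [[0,0,0],[36,-22,0],0],
  [[0,0,0],[36,-22,0],0],
  [[0,0,0],[36,-22,0],0],
  [[0,0,0],[36,-22,0],0],
  [[0,0,0],[30,-20,0],0],
  [[0,0,4.5],[0,0,0],0],
  [[0,0,4.5],[0,0,0],0.3],
])

```text
t: 1.1
tcp_pos: [0.4469, -0.2993, 0.2014]
tool_rot: [0.998, 0.059, -0.0, -0.0]
force: [0.2, -0.8, -1.2]
finger_gap: 0.881
gripper_force: 0.0
```

```bash
cat > d.py <<'E'
from h import *
k=cal('wrist'); s=sense(); p,D=snapshot('wrist'); save('w1',p)
u,v=proj(k,[.5337,-.2708,.012]); print(u,v,s['tcp_pos'].round(4))
g=cv2.cvtColor(p,cv2.COLOR_RGB2GRAY); P=cloud(k,D)
u,v=int(u),int(v); m=(P[...,2]>.008)&(P[...,2]<.018); mm=np.zeros_like(g); y0,y1,x0,x1=max(v-90,0),v+90,max(u-90,0),u+90
mm[y0:y1,x0:x1]=m[y0:y1,x0:x1]*255
c=max(cv2.findContours(mm,0,2)[0],key=cv2.contourArea); b=cv2.boxPoints(cv2.minAreaRect(c)); print(b.round(0))
w=np.array([ray(k,*q,.012) for q in b]); c0=w.mean(0); print(c0.round(4))
for i in range(4): e=w[(i+1)%4]-w[i]; print(np.linalg.norm(e[:2]).round(4),np.degrees(np.arctan2(e[1],e[0])).round(1))
go([c0[0],c0[1],.06],down(np.radians(6.7)))
E
python3 d.py
```

```text
294.6046929265233 88.90172825415479 [ 0.4469 -0.2993  0.2014]
[[265.  49.]
 [322.  49.]
 [322. 127.]
 [265. 127.]]
[ 0.5335 -0.2699  0.012 ]
0.0447 -83.3
0.0591 -173.0
0.0473 96.7
0.0592 4.5
shift mm [ 90.1 -20.1 141.4] turn deg [-0.04  0.04 -0.19] F [ 0.02 -0.   -0.29] gap 0.8035148684072707
```

View pics/w1.png

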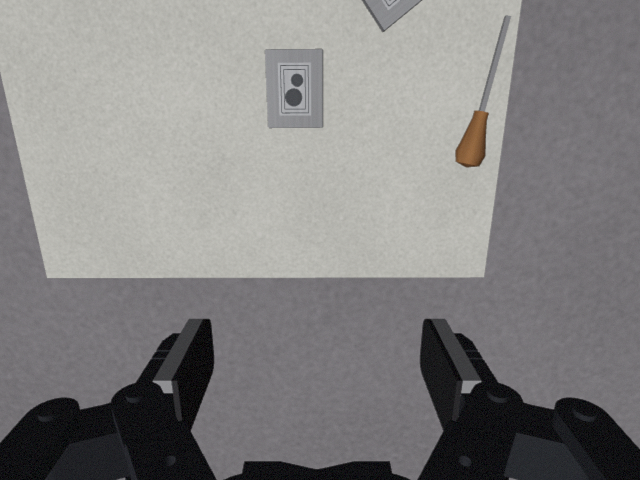

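Call:
play_rows([
  [[0,0,0],[15,-3,12],0.25],
  [[0,0,0],[15,-3,25],0.25],
  [[0,0,0],[20,-4,30],0.25],
  [[0,0,0],[20,-5,30],0.25],
  [[0,0,0],[15,-5,25],0.25],
  [[0,0,0],[5,0,19],0.25],
  [[0,0,0],[0,0,18],0.25],
  [[0,0,0],[0,0,14],0.25],
  [[0,0,0],[0,0,9],0.25],
  [[0,0,0],[0,0,4],0.25],
  [[0,0,0],[0,0,2],0.25],
  [[0,0,0],[0,0,0],0.25],
], grip_force=30)

```text
t: 2.15
tcp_pos: [0.5327, -0.2719, 0.0139]
tool_rot: [0.998, 0.058, 0.0, 0.0]
force: [-0.7, 0.8, -0.0]
finger_gap: 0.752
gripper_force: 0.0
```

```bash
python3 - <<'E'
from h import *
p,_=snapshot('wrist'); save('w2',p[200:])
go([.5335,-.2700,.010],down(np.radians(6.7)))
E
```

```text
shift mm [ 0.7 -2.   4.4] turn deg [ 0.04 -0.05 -0.02] F [ 0.15 -0.16  0.59] gap 0.749400659636833
```

View pics/w2.png

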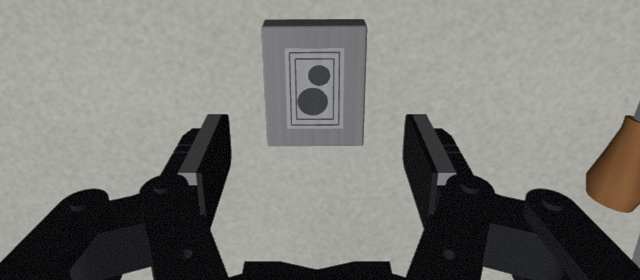

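```bash
python3 - <<'E'
from h import *
s=sense();k=cal('wrist'); p,D=snapshot('wrist'); P=cloud(k,D); R0=R.from_quat(s['tool_rot'])
print(k[4][:,2],'tcp px',proj(k,s['tcp_pos']), 'cam in tool',R0.inv().apply(k[3]-s['tcp_pos']))
T=R0.inv().apply((P-s['tcp_pos']).reshape(-1,3)).reshape(480,640,3)
for u,v in[(222,318),(225,340),(228,322),(210,360),(195,390),(208,320),(410,318),(405,330),(420,350),(314,240),(314,340),(310,300)]: print(u,v,D[v,u].round(3),(T[v,u]*1e3).round(1))
E
```

```text
[-0.31940964 -0.03840844 -0.94683804] tcp px (np.float64(317.3000310082203), np.float64(292.39616987843146)) cam in tool [ 0.08295936 -0.00034657 -0.1724554 ]
222 318 0.146 [ 10.8 -33.1 -42.7]
225 340 0.148 [  2.4 -32.5 -43.2]
228 322 0.152 [  6.7 -32.2 -38.2]
210 360 0.127 [  8.4 -32.3 -64. ]
195 390 0.118 [  5.8 -34.3 -74.3]
208 320 0.145 [ 10.7 -37.6 -43.9]
410 318 0.146 [ 10.7  32.  -42.6]
405 330 0.153 [  3.2  31.7 -37.9]
420 350 0.131 [  8.8  31.7 -59.3]
314 240 0.183 [24.5 -1.4  1.2]
314 340 0.201 [-26.1  -1.6   2.3]
310 300 0.192 [-4.3 -3.3  1. ]
```

```bash
python3 - <<'E'
from h import *
s=sense();k=cal('scene'); p,D=snapshot('scene'); P=cloud(k,D); R0=R.from_quat(s['tool_rot'])
T=R0.inv().apply((P-s['tcp_pos']).reshape(-1,3)).reshape(480,640,3)*1e3
u,v=map(int,proj(k,s['tcp_pos'])); print(u,v)
m=(abs(T[...,0])<25)&(abs(T[...,1])<70)&(T[...,2]<-5)&(D>0)
t=T[m]; print(len(t))
for s_ in(-1,1):
    q=t[(t[:,1]*s_>20)]; print(s_,len(q),np.sort(q[:,2])[-8:].round(1), q[np.argsort(q[:,2])[-4:]].round(1))
save('s2',cv2.resize(p[max(v-110,0):v+40,u-100:u+100],(800,600),interpolation=2))
E
```

```text
192 283
4369
-1 1340 [-43.2 -42.9 -42.1 -41.3 -40.3 -39.7 -39.5 -39.2] [[  8.8 -39.9 -40.3]
 [  9.2 -35.1 -39.7]
 [  8.  -33.3 -39.5]
 [ -3.6 -32.9 -39.2]]
1 2319 [-44.4 -44.3 -44.  -43.5 -43.4 -40.8 -40.7 -39.5] [[ 12.2  33.5 -43.4]
 [  3.5  37.7 -40.8]
 [  8.3  34.9 -40.7]
 [  9.   37.4 -39.5]]
```

View pics/s2.png

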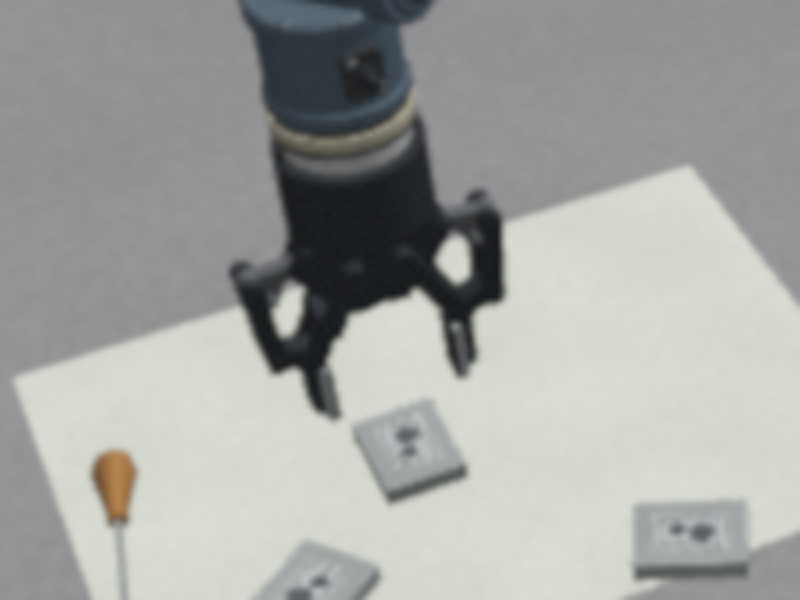

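Both the wrist and scene depths put the real fingertips about 39 mm behind the reported TCP, not 8 mm ahead of it as documented. I'll go by what I measured and descend carefully, watching the force.

Call:
play_rows([
  [[0,0,0],[0.7,-1,4],0.25],
  [[0,0,0],[0,-1,8],0.25],
  [[0,0,0],[0,0,8],0.25],
  [[0,0,0],[0,0,8],0.25],
  [[0,0,0],[0,0,5],0.25],
  [[0,0,0],[0,0,3],0.25],
  [[0,0,0],[0,0,0],0.25],
])

```text
t: 2.88
tcp_pos: [0.5326, -0.269, -0.0234]
tool_rot: [0.998, 0.058, -0.001, -0.001]
force: [0.2, -0.2, -0.7]
finger_gap: 0.753
gripper_force: 0.0
```

```bash
cat > f.py <<'E'
from h import *
s=sense();k=cal('wrist'); p,D=snapshot('wrist'); P=cloud(k,D); R0=R.from_quat(s['tool_rot'])
T=R0.inv().apply((P-s['tcp_pos']).reshape(-1,3)).reshape(480,640,3)*1e3
g=p.mean(2)
m=(D>0)&(g<70)&(abs(T[...,0])<16)&(abs(T[...,1])<50)&(T[...,2]<-20)
t=T[m]; print('tip z',[np.sort(t[t[:,1]*a>3][:,2])[-15:][::5].round(1) for a in(-1,1)],'tcp',s['tcp_pos'].round(4),'F',s['force'].round(1),s['finger_gap'])
print('tip world z',np.sort(P[m][:,2])[:10:3].round(4), 'x range',t[t[:,2]>-50][:,0].min(),t[t[:,2]>-50][:,0].max())
save('w3',p)
E
python3 f.py
```

```text
tip z [array([-35.3, -35.2, -35. ]), array([-35.1, -35. , -35. ])] tcp [ 0.5326 -0.269  -0.0234] F [ 0.2 -0.2 -0.7] 0.7530209342648736
tip world z [0.0108 0.0112 0.0113 0.0114] x range -14.936737523450903 15.606260282109792
```

Call:
play_rows([
  [[0,0,0],[1,1,3],0.25],
  [[0,0,0],[0,0,2],0.25],
  [[0,0,0],[0,0,0],0.6],
  [[0,0,0],[0,0,0],0.6],
  [[0,0,0],[0,0,0],0.6],
  [[0,0,0],[0,0,0],0.6],
  [[0,0,0],[0,0,0],0.6],
  [[0,0,0],[0,0,0],0.6],
], grip_force=30)

```text
t: 3.6
tcp_pos: [0.5345, -0.2706, -0.027]
tool_rot: [0.998, 0.058, 0.0, 0.0]
force: [0.1, -0.5, 1.3]
finger_gap: 0.528
gripper_force: 31.8
```

```bash
python3 f.py
```

```text
tip z [array([-37.3, -36.7, -36.1]), array([-37.2, -36.9, -36.6])] tcp [ 0.5345 -0.2706 -0.027 ] F [ 0.1 -0.5  1.3] 0.5283382073144942
tip world z [0.0088 0.0091 0.0092 0.0096] x range -15.967181415069913 14.628903966839452
```

Call:
play_rows([
  [[0,0,0],[0,0,-8],0.6],
  [[0,0,0],[0,0,-20],0.6],
  [[0,0,0],[0,0,-30],0.6],
  [[0,0,0],[0,0,-35],0.6],
  [[0,0,0],[0,0,-30],0.6],
  [[0,0,0],[0,0,-10],0.6],
])

```text
t: 4.15
tcp_pos: [0.5362, -0.2714, 0.1102]
tool_rot: [0.998, 0.058, 0.003, 0.002]
force: [0.5, -0.3, -3.1]
finger_gap: 0.528
gripper_force: 31.9
```

```bash
python3 -c "
from h import *
p=S([-60,-20,0]); p[2]=.105
go(p,down(SY))"
```

```text
shift mm [  31.3 -348.     3.8] turn deg [ 0.28 -0.27 -7.8 ] F [ 0.52 -0.28 -3.05] gap 0.5281940418425213
```

Call:
play_rows([
  [[0,0,0],[1,-15,0],0.6],
  [[0,0,0],[3,-30,0],0.6],
  [[0,0,0],[3,-35,0],0.6],
  [[0,0,0],[3,-35,0],0.6],
  [[0,0,0],[3,-35,0],0.6],
  [[0,0,0],[3,-35,0],0.6],
  [[0,0,0],[3,-35,0],0.6],
  [[0,0,0],[3,-35,0],0.6],
  [[0,0,0],[3,-35,0],0.6],
  [[0,0,0],[3,-33,0],0.6],
  [[0,0,0],[3,-25,0],0.6],
  [[0,0,-4],[0,0,0],0.6],
])

```text
t: 5.15
tcp_pos: [0.5206, 0.0845, 0.1037]
tool_rot: [0.995, 0.096, -0.003, -0.002]
force: [-0.4, -0.7, -2.2]
finger_gap: 0.528
gripper_force: 31.9
```

Call:
play_rows([
  [[0,0,-3.8],[0,0,0],0.6],
  [[0,0,0],[0,0,0],0.6],
  [[0,0,0],[0,0,0],0.6],
])

```text
t: 5.4
tcp_pos: [0.5225, 0.0797, 0.1042]
tool_rot: [0.992, 0.126, -0.002, -0.0]
force: [0.2, 0.2, -2.2]
finger_gap: 0.531
gripper_force: 31.9
```

```bash
python3 - <<'E'
from h import *
k=cal('wrist'); s=sense(); p,D=snapshot('wrist'); save('w4',p); np.save('w4d.npy',D); np.save('w4p.npy',p); np.save('w4k.npy',np.array(k,dtype=object),allow_pickle=True)
print(s['tcp_pos'],s['tool_rot'],s['force'])
for q in[(82,75,14),(82,-65,14),(-90,-65,14),(55,30,20),(-85,30,20),(34,7,20),(64,7,32)]: print(q,np.round(proj(k,S(q))))
E
```

```text
[0.52250372 0.07966269 0.10422144] [ 9.92083396e-01  1.25562970e-01 -2.06028343e-03 -4.80019100e-04] [ 0.15699552  0.18838257 -2.22184977]
(82, 75, 14) [146. -25.]
(82, -65, 14) [406. -26.]
(-90, -65, 14) [388. 269.]
(55, 30, 20) [231.  28.]
(-85, 30, 20) [245. 265.]
(34, 7, 20) [274.  70.]
(64, 7, 32) [270.   5.]
```

View pics/w4.png

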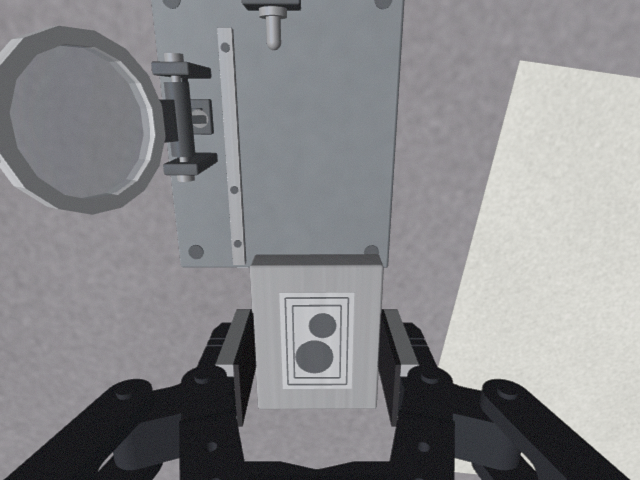

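```bash
python3 - <<'E'
from h import *
k=tuple(np.load('w4k.npy',allow_pickle=True)); D=np.load('w4d.npy'); P=cloud(k,D)
s=sense(); 
def st(P): c,sn=np.cos(SY),np.sin(SY); d=(P-SO)*1e3; return np.stack([c*d[...,0]+sn*d[...,1],-sn*d[...,0]+c*d[...,1],d[...,2]],-1)
T=st(P)
q=T[275:400,262:372].reshape(-1,3); q=q[abs(q[:,2]-np.median(q[:,2]))<8]
c,*_=np.linalg.lstsq(np.c_[q[:,:2],np.ones(len(q))],q[:,2],rcond=None); print('die top slope deg',np.degrees(c[:2]).round(2),'z med',np.median(q[:,2]))
for n,(u,v) in dict(tr=(382,268),tl=(253,268),br=(377,405),bl=(259,405)).items(): print(n,T[v,u].round(1))
for v in(40,45,48,52): print(v,T[v,274].round(1))
print('bed z',np.median(T[100:200,280:360,2]),'tcp in stand',st(s['tcp_pos']).round(1))
E
```

```text
die top slope deg [-0.23 -0.  ] z med 143.65958574874514
tr [-35.2 -39.1 143.9]
tl [-35.3   4.7 143.6]
br [-213.3  -64.6    0.4]
bl [-91.9   5.3 143.9]
40 [48.8  6.2 23.2]
45 [46.4  6.4 22.3]
48 [44.9  6.5 22.2]
52 [43.7  7.4 13.4]
bed z 14.338397296757982 tcp in stand [-63.3 -17.7 104.5]
```

Call:
play_rows([
  [[0,0,0],[10,-0.7,5],0.6],
  [[0,0,0],[20,-1,10],0.6],
  [[0,0,0],[20,-1,20],0.6],
  [[0,0,0],[5,0,25],0.6],
  [[0,0,0],[0,0,22],0.6],
  [[0,0,0],[0,0,15],0.6],
  [[0,0,0],[0,0,8],0.6],
  [[0,0,0],[0,0,4],0.6],
  [[0,0,0],[0,0,0],0.6],
  [[0,0,0],[0,0,0],0.6],
])

```text
t: 6.28
tcp_pos: [0.5779, 0.0951, -0.0027]
tool_rot: [0.992, 0.126, 0.001, 0.0]
force: [-0.5, 0.3, -2.8]
finger_gap: 0.524
gripper_force: 31.9
```

```bash
python3 -c "
from h import *
p=S([-8,-15,-13]); go(p,down(SY)); print(sense()['tcp_pos'])"
```

```text
shift mm [-1.9 -1.1 10.2] turn deg [ 0.02 -0.07 -0.05] F [-0.5   0.34 -2.76] gap 0.5242341688076153
[ 0.5779327   0.09513216 -0.00274899]
```

Call:
play_rows([
  [[0,0,0],[0,0,4],0.6],
  [[0,0,0],[0,0,3],0.6],
  [[0,0,0],[0,0,1.5],0.6],
  [[0,0,0],[0,0,1],0.6],
  [[0,0,0],[0,0,0.3],0.6],
  [[0,0,0],[0,0,0],0.6],
])

```text
t: 6.78
tcp_pos: [0.5772, 0.0953, -0.0129]
tool_rot: [0.992, 0.126, 0.0, 0.0]
force: [0.1, -0.0, -3.2]
finger_gap: 0.533
gripper_force: 32.0
```

Call:
play_rows([
  [[0,0,0],[0,0,0.5],0.6],
  [[0,0,0],[0,0,0],0.45],
  [[0,0,0],[0,0,0],0.4],
  [[0,0,0],[0,0,0],0.35],
  [[0,0,0],[0,0,0],0.35],
  [[0,0,0],[0,0,0],0.35],
  [[0,0,0],[0,0,-5],0.35],
  [[0,0,0],[0,0,-15],0.35],
  [[0,0,0],[0,0,-25],0.35],
  [[0,0,0],[0,0,-25],0.5],
  [[0,0,0],[0,0,-10],0.8],
  [[0,0,0],[0,0,0],1],
])

```text
t: 7.78
tcp_pos: [0.5794, 0.0953, 0.0694]
tool_rot: [0.992, 0.126, 0.003, 0.0]
force: [0.2, -0.1, -0.0]
finger_gap: 0.231
gripper_force: 0.0
```

Call:
play_rows([
  [[0,0,0],[-10,5,0],1],
  [[0,0,0],[-20,15,0],1],
  [[0,0,0],[-10,10,0],1],
  [[0,0,0],[0,0,0],1],
  [[0,0,0],[0,0,0],1],
  [[0,0,0],[0,0,0],1],
])

```text
t: 8.28
tcp_pos: [0.5461, 0.056, 0.0659]
tool_rot: [0.992, 0.126, -0.0, -0.0]
force: [-0.2, 0.5, 0.2]
finger_gap: 0.001
gripper_force: 0.0
```

```bash
cat >> h.py <<'E'
def st(P): c,sn=np.cos(SY),np.sin(SY); d=(P-SO)*1e3; return np.stack([c*d[...,0]+sn*d[...,1],-sn*d[...,0]+c*d[...,1],d[...,2]],-1)
E
cat > g.py <<'E'
from h import *
import sys
k=cal('wrist'); s=sense(); p,D=snapshot('wrist'); save(sys.argv[1],p); T=st(cloud(k,D))
m=((abs(T[...,2]-26.3)<2.5)&(T[...,0]<45)&(T[...,1]<40)&(T[...,1]>-60)&(T[...,0]>-80)).astype(np.uint8)*255
c=max(cv2.findContours(m,0,2)[0],key=cv2.contourArea); b=cv2.boxPoints(cv2.minAreaRect(c))
w=st(np.array([ray(k,*q,.026) for q in b])); print('die corners',w[:,:2].round(1).tolist(),'c',w.mean(0).round(1))
for i in range(4): e=w[(i+1)%4]-w[i]; print(np.linalg.norm(e[:2]).round(1),np.degrees(np.arctan2(e[1],e[0])).round(1))
R0=R.from_quat(s['tool_rot']); Q=R0.inv().apply((cloud(k,D)-s['tcp_pos']).reshape(-1,3)).reshape(480,640,3)*1e3
f=(D>0)&(p.mean(2)<75)&(abs(Q[...,0])<20)&(abs(Q[...,1])<25)&(abs(Q[...,2]+40)<25); q=Q[f]
print('fingers n',len(q),'z tip',np.sort(q[:,2])[-40::12].round(1),'x',np.percentile(q[:,0],[1,99]).round(1),'y',np.percentile(q[:,1],[1,99]).round(1))
print('tcp stand',st(s['tcp_pos']).round(1),'F tool',R0.inv().apply(s['force']).round(1),s['finger_gap'])
E
python3 g.py w5
```

```text
die corners [[22.3, 7.2], [23.0, -38.4], [-36.9, -38.6], [-37.8, 11.2]] c [ -7.3 -14.6  26. ]
45.5 -89.1
60.0 -179.7
49.9 90.9
60.2 -3.8
fingers n 2092 z tip [-36.3 -35.8 -34.7 -33.4] x [ 6.  11.4] y [-13.6  13. ]
tcp stand [-46.7 -46.   65.9] F tool [-0.1 -0.6 -0.2] 0.0008581045551654684
```

View pics/w5.png

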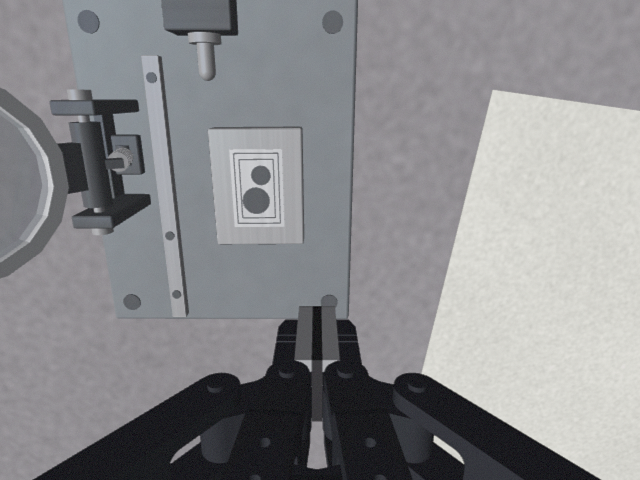

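Call:
play_rows([
  [[0,0,0],[10,2,3],1],
  [[0,0,0],[20,3,7],1],
  [[0,0,0],[9.5,1,15],1],
  [[0,0,0],[0,0,20],1],
  [[0,0,0],[0,0,18],1],
  [[0,0,0],[0,0,11],1],
  [[0,0,0],[0,0,4],1],
  [[0,0,0],[0,0,2],1],
  [[0,0,0],[0,0,0],1],
  [[0,0,0],[0,0,0],1],
])

```text
t: 9.17
tcp_pos: [0.5864, 0.0604, -0.0128]
tool_rot: [0.992, 0.126, 0.001, 0.0]
force: [-0.1, -0.0, -0.3]
finger_gap: 0.0
gripper_force: 0.0
```

```bash
python3 g.py w6
```

```text
die corners [[23.0, 7.4], [30.5, -41.1], [-23.9, -47.3], [-33.3, 7.2]] c [ -0.9 -18.4  26. ]
49.1 -81.3
54.7 -173.5
55.3 99.8
56.3 0.2
fingers n 2169 z tip [-33.7 -33.3 -32.3 -30.4] x [ 6.  14.9] y [-13.6  12.9]
tcp stand [ -6.6 -51.8 -12.8] F tool [-0.1  0.   0.3] 0.00045765038632950884
```

Call:
play_rows([
  [[0,0,0],[0,-1,0],1],
  [[0,0,0],[0,-2,0],1],
  [[0,0,0],[0,-2,0],1],
  [[0,0,0],[0,-2,0],1],
  [[0,0,0],[0,-2,0],1],
  [[0,0,0],[0,-2,0],1],
  [[0,0,0],[0,-2,0],1],
  [[0,0,0],[0,-2,0],1],
  [[0,0,0],[0,-2,0],1],
  [[0,0,0],[0,-2,0],1],
  [[0,0,0],[0,-2,0],1],
  [[0,0,0],[0,-1,0],1],
])

```text
t: 10.22
tcp_pos: [0.581, 0.0814, -0.0129]
tool_rot: [0.992, 0.126, 0.001, 0.0]
force: [0.6, -6.0, 6.4]
finger_gap: -0.003
gripper_force: 3.4
```

```bash
python3 g.py w7
```

```text
die corners [[22.9, 28.5], [30.3, -19.4], [-23.3, -25.6], [-32.7, 28.1]] c [-0.7  2.9 26. ]
48.4 -81.2
54.1 -173.4
54.5 99.9
55.6 0.4
fingers n 2141 z tip [-34.1 -33.7 -32.7 -30.8] x [ 6.1 14.1] y [-13.6  12.9]
tcp stand [ -6.5 -30.1 -12.9] F tool [-1.   6.  -6.4] -0.002676483149716448
```

View pics/w7.png

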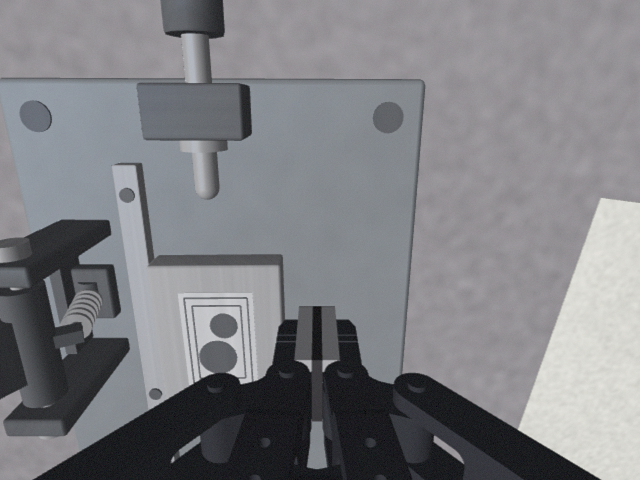

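Call:
play_rows([
  [[0,0,0],[0,-0.5,-0.5],1],
  [[0,0,0],[0,-0.5,-0.3],1],
  [[0,0,0],[0,0,0],1],
])

```text
t: 10.52
tcp_pos: [0.58, 0.0827, -0.0128]
tool_rot: [0.992, 0.126, 0.0, -0.0]
force: [2.0, -3.5, 1.0]
finger_gap: -0.003
gripper_force: 2.0
```

```bash
python3 g.py w8
```

```text
die corners [[22.8, 29.7], [29.6, -18.3], [-24.8, -24.0], [-33.5, 29.9]] c [-1.5  4.3 26. ]
48.5 -81.9
54.7 -174.0
54.6 99.1
56.3 -0.3
fingers n 2145 z tip [-34.3 -33.6 -32.7 -31.3] x [ 6.  15.1] y [-13.6  13. ]
tcp stand [ -7.2 -28.6 -12.8] F tool [ 1.   3.9 -1. ] -0.0034996690031804728
```

Call:
play_rows([
  [[0,0,0],[0,-0.5,-0.1],1],
  [[0,0,0],[0,0,0],1],
])

```text
t: 10.73
tcp_pos: [0.58, 0.0828, -0.0128]
tool_rot: [0.992, 0.126, 0.0, 0.0]
force: [1.5, -3.3, 0.6]
finger_gap: -0.001
gripper_force: 2.4
```

Call:
play_rows([
  [[0,0,0],[0,-0.4,-0.1],1],
  [[0,0,0],[0,0,0],1],
])

```text
t: 10.9
tcp_pos: [0.58, 0.0828, -0.0127]
tool_rot: [0.992, 0.126, 0.0, 0.0]
force: [1.9, -5.9, 0.3]
finger_gap: 0.0
gripper_force: 2.8
```

Call:
play_rows([
  [[0,0,0],[0,4,0],1],
  [[0,0,0],[0,8,-5],1],
  [[0,0,0],[-5,3,-20],1],
  [[0,0,0],[-20,0,-20],1],
  [[0,0,0],[-25,-15,-5],1],
  [[0,0,0],[-2,-20,0],1],
  [[0,0,0],[0,-13,0],1],
  [[0,0,0],[0,0,10],1],
  [[0,0,0],[0,0,18],1],
  [[0,0,0],[0,0,12],1],
  [[0,0,0],[0,0,0],1],
])

```text
t: 11.82
tcp_pos: [0.5203, 0.1023, -0.0053]
tool_rot: [0.992, 0.126, -0.002, -0.0]
force: [-1.5, -0.2, 0.1]
finger_gap: 0.003
gripper_force: 0.0
```

```bash
python3 g.py w9
```

```text
die corners [[-37.3, 33.8], [22.3, 29.8], [22.0, -15.8], [-37.8, -18.4]] c [-7.7  7.3 26. ]
59.8 -3.9
45.6 -90.4
59.8 -177.5
52.2 89.5
fingers n 2045 z tip [-36.5 -35.8 -34.9 -33.2] x [ 6.  11.4] y [-13.6  12.9]
tcp stand [-60.1   5.3  -5.3] F tool [-1.5 -0.2 -0.1] 0.0025620016667015294
```

View pics/w9.png

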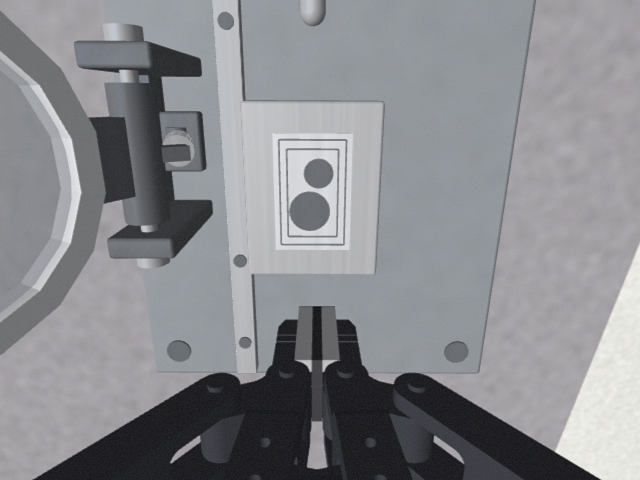

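Call:
play_rows([
  [[0,0,0],[0,0,5],1],
  [[0,0,0],[0,0,3.5],1],
  [[0,0,0],[3,0,0],1],
  [[0,0,0],[4,0,0],1],
  [[0,0,0],[3,0,0],1],
  [[0,0,0],[2,0,0],1],
  [[0,0,0],[2,0,0],1],
  [[0,0,0],[2,0,0],1],
  [[0,0,0],[2,0,0],1],
  [[0,0,0],[2,0,0],1],
  [[0,0,0],[2,0,0],1],
  [[0,0,0],[0,0,0],1],
])

```text
t: 12.87
tcp_pos: [0.5395, 0.1072, -0.0108]
tool_rot: [0.992, 0.126, -0.003, 0.0]
force: [-2.8, -2.4, 1.9]
finger_gap: -0.002
gripper_force: 1.9
```

```bash
python3 g.py w10
```

```text
die corners [[31.0, 29.5], [31.0, -15.8], [-30.8, -19.0], [-30.8, 33.2]] c [ 0.1  7.  26. ]
45.3 -90.0
62.0 -177.0
52.2 90.0
62.0 -3.4
fingers n 1985 z tip [-37.4 -37.2 -36.9 -36.4] x [ 6.1 11.3] y [-13.6  12.9]
tcp stand [-40.3   5.3 -10.8] F tool [-3.3  1.7 -1.9] -0.0024051473837209034
```

Call:
play_rows([
  [[0,0,0],[1.2,0,0],1],
  [[0,0,0],[1.2,0,0],1],
  [[0,0,0],[1.2,0,0],1],
  [[0,0,0],[1.2,0,0],1],
  [[0,0,0],[1.2,0,0],1],
  [[0,0,0],[1.2,0,0],1],
  [[0,0,0],[1.2,0,0],1],
  [[0,0,0],[1.2,0,0],1],
  [[0,0,0],[0,0,0],1],
])

```text
t: 13.67
tcp_pos: [0.5496, 0.1098, -0.0109]
tool_rot: [0.992, 0.126, -0.002, 0.0]
force: [-3.8, -3.7, 3.0]
finger_gap: -0.0
gripper_force: 2.6
```

```bash
python3 g.py w11
```

```text
die corners [[-20.6, 33.7], [41.4, 29.5], [41.1, -15.8], [-21.2, -18.6]] c [10.2  7.2 26. ]
62.2 -3.9
45.3 -90.5
62.3 -177.5
52.3 89.4
fingers n 1973 z tip [-37.4 -37.2 -36.9 -36.2] x [ 6.  11.4] y [-13.6  12.9]
tcp stand [-29.9   5.3 -10.9] F tool [-4.6  2.6 -2.9] -0.00017888293435401985
```

Die front is at about 41.4 and the screw at about 44.5, so I'll feel for it with small steps.

Call:
play_rows([
  [[0,0,0],[0.7,0,0],1],
  [[0,0,0],[0.7,0,0],1],
  [[0,0,0],[0.5,0,0],1],
  [[0,0,0],[0,0,0],1],
])

```text
t: 14.05
tcp_pos: [0.5505, 0.1101, -0.0109]
tool_rot: [0.992, 0.126, -0.003, 0.0]
force: [-5.7, -4.1, 6.0]
finger_gap: -0.001
gripper_force: 3.4
```

Call:
play_rows([
  [[0,0,0],[0.5,0,0],1],
  [[0,0,0],[0,0,0],1],
])

```text
t: 14.22
tcp_pos: [0.551, 0.1102, -0.0109]
tool_rot: [0.992, 0.126, -0.003, 0.0]
force: [-5.3, -4.7, 4.6]
finger_gap: 0.003
gripper_force: 3.4
```

Call:
play_rows([
  [[0,0,0],[0.5,0,0],1],
  [[0,0,0],[0,0,0],1],
])

```text
t: 14.38
tcp_pos: [0.5515, 0.1104, -0.0109]
tool_rot: [0.992, 0.126, -0.003, 0.0]
force: [-6.0, -4.1, 4.6]
finger_gap: 0.0
gripper_force: 3.4
```

Call:
play_rows([
  [[0,0,0],[0.4,0,0],1],
  [[0,0,0],[0,0,0],1],
])

```text
t: 14.55
tcp_pos: [0.5519, 0.1105, -0.0109]
tool_rot: [0.992, 0.126, -0.003, 0.0]
force: [-5.7, -4.8, 4.4]
finger_gap: 0.002
gripper_force: 3.4
```

Call:
play_rows([
  [[0,0,0],[0.5,0,0],1],
  [[0,0,0],[0,0,0],1],
])

```text
t: 14.72
tcp_pos: [0.5523, 0.1106, -0.0109]
tool_rot: [0.992, 0.126, -0.003, 0.0]
force: [-5.8, -4.2, 4.8]
finger_gap: 0.004
gripper_force: 3.4
```

Call:
play_rows([
  [[0,0,0],[0.5,0,0],1],
  [[0,0,0],[0,0,0],1],
])

```text
t: 14.88
tcp_pos: [0.5526, 0.1107, -0.0109]
tool_rot: [0.992, 0.127, -0.003, 0.0]
force: [-6.8, -3.9, 5.0]
finger_gap: 0.0
gripper_force: 3.7
```

```bash
python3 g.py w12
```

```text
die corners [[44.4, 29.5], [44.4, -15.7], [-17.2, -19.0], [-17.2, 33.2]] c [13.6  7.  26. ]
45.3 -90.0
61.6 -177.0
52.2 90.0
61.6 -3.4
fingers n 1965 z tip [-37.7 -37.5 -37.  -36.3] x [ 6.  11.4] y [-13.6  12.9]
tcp stand [-26.7   5.3 -10.9] F tool [-7.6  2.1 -4.9] 0.00037877524234362426
```

Call:
play_rows([
  [[0,0,0],[0.5,0,0],1],
  [[0,0,0],[0,0,0],1],
])

```text
t: 15.1
tcp_pos: [0.5527, 0.1107, -0.0109]
tool_rot: [0.992, 0.127, -0.004, 0.0]
force: [-7.8, -4.4, 6.6]
finger_gap: -0.002
gripper_force: 4.1
```

Call:
play_rows([
  [[0,0,0],[0.5,0,0],1],
  [[0,0,0],[0,0,0],1],
])

```text
t: 15.27
tcp_pos: [0.5526, 0.1107, -0.0109]
tool_rot: [0.992, 0.127, -0.004, 0.0]
force: [-8.0, -4.7, 6.1]
finger_gap: -0.004
gripper_force: 4.5
```

Call:
play_rows([
  [[0,0,0],[-3,0,0],1],
  [[0,0,0],[-8,0,0],1],
  [[0,0,0],[-12,0,-5],1],
  [[0,0,0],[-10,5,-20],1],
  [[0,0,0],[0,5,-20],1],
  [[0,0,0],[0,0,-5],1],
  [[0,0,0],[0,0,0],1],
])

```text
t: 15.85
tcp_pos: [0.5299, 0.0937, 0.0407]
tool_rot: [0.992, 0.126, 0.003, 0.0]
force: [0.9, 0.5, 0.6]
finger_gap: -0.001
gripper_force: 0.0
```

```bash
python3 g.py w13; cat > l.py <<'E'
from h import *
k=cal('top'); p,D=snapshot('top'); T=st(cloud(k,D))
m=(T[...,2]>62)&(T[...,2]<165)&(T[...,1]>45)&(T[...,1]<120)&(abs(T[...,0]-8)<45)&(D>0)
q=T[m]; print(len(q)); 
a=np.hypot(q[:,1]-53,q[:,2]-52); b=q[a>88]; print('tab',len(b),b.mean(0).round(1),b.min(0).round(1),b.max(0).round(1)); print('phi',np.degrees(np.arctan2(-(b[:,1]-53),b[:,2]-52)).mean())
k=cal('scene'); p,D=snapshot('scene'); T=st(cloud(k,D))
m=(T[...,2]>62)&(T[...,2]<165)&(T[...,1]>45)&(T[...,1]<130)&(abs(T[...,0]-8)<45)&(D>0)
q=T[m]; a=np.hypot(q[:,1]-53,q[:,2]-52); b=q[a>88]; print('tab scene',len(b),b.mean(0).round(1),b.min(0).round(1),b.max(0).round(1))
E
python3 l.py
```

```text
die corners [[44.0, 29.4], [44.0, -15.7], [-15.3, -16.7], [-15.2, 33.3]] c [14.4  7.6 26. ]
45.1 -90.1
59.2 -179.0
50.0 89.9
59.3 -3.7
fingers n 2094 z tip [-36.3 -35.6 -34.5 -33.3] x [ 6.  11.4] y [-13.6  13. ]
tcp stand [-53.   -5.4  40.7] F tool [ 1.  -0.2 -0.6] -0.001201382791691592
89
tab 57 [  9.6 101.4 140.1] [ -2.   93.6 130.3] [ 19.8 107.1 148.1]
phi -28.760896254656203
tab scene 86 [ 10.  100.4 138.7] [ -4.   92.  129.1] [ 24.2 108.  150.7]
```

View pics/w13.png

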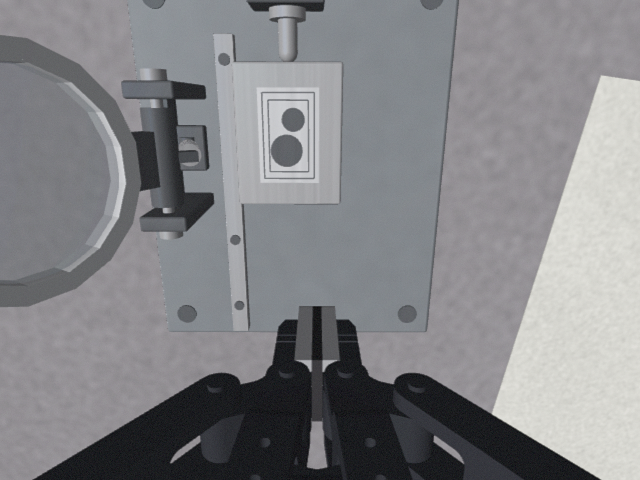

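```bash
cat >> h.py <<'E'
def lensframe(phi,sx):
    a=np.radians(phi); lz=np.array([0,-np.sin(a),np.cos(a)]); ly=np.array([0,np.cos(a),np.sin(a)])
    X=sx*ly; Zt=-lz; M=np.stack([X,np.cross(Zt,X),Zt],1); Rs=R.from_euler('z',SY)
    return lz,ly,Rs*R.from_matrix(M)
def lp(phi,off,sx,r=56):
    lz,ly,Rt=lensframe(phi,sx); return S(np.array([8,53,52])+r*lz+off*ly),Rt
E
python3 - <<'E'
from h import *
s=sense(); print('q',s['q'].round(3))
for sx in(-1,1):
    p,Rt=lp(0,0,sx); R0=R.from_quat(s['tool_rot']); print(sx,np.degrees((R0.inv()*Rt).as_rotvec()).round(1))
    p,Rt=lp(-30,60,sx); 
    print(' tilt from phi0',np.degrees((lp(0,0,sx)[1].inv()*Rt).as_rotvec()).round(1)); go(p,Rt)
p=S([8,190,170]); go(p,down(SY))
E
```

```text
q [-0.033  0.661  1.786  0.     0.695  1.285]
-1 [-0. -0. 90.]
 tilt from phi0 [ 0. 30.  0.]
shift mm [  63.2 -137.5  -32. ] turn deg [-23.53  23.51  87.75] F [ 0.34 -0.26  0.41] gap -0.003577940200249243
1 [  0.  -0. -90.]
 tilt from phi0 [  0. -30.   0.]
shift mm [  63.2 -137.5  -32. ] turn deg [-23.51 -23.53 -87.76] F [ 0.34 -0.26  0.41] gap -0.003577940200249243
shift mm [  63.2 -194.6 -131.5] turn deg [-0.01 -0.01 -0.  ] F [ 0.34 -0.26  0.41] gap -0.003577940200249243
```

Call:
play_rows([
  [[0,0,0],[0,0,-20],1],
  [[0,0,0],[0,0,-35],1],
  [[0,0,0],[0,0,-35],1],
  [[0,0,0],[0,0,-35],1],
  [[0,0,0],[6,-20,-7],1],
  [[0,0,0],[9,-30,0],1],
  [[0,0,0],[10,-30,0],1],
  [[0,0,0],[10,-30,0],1],
  [[0,0,0],[10,-30,0],1],
  [[0,0,0],[10,-30,0],1],
  [[0,0,0],[8,-25,0],1],
  [[0,0,-4],[0,0,0],1],
])

```text
t: 17.0
tcp_pos: [0.5393, 0.3035, 0.1695]
tool_rot: [0.987, 0.163, 0.0, -0.001]
force: [0.2, -0.9, 0.4]
finger_gap: -0.001
gripper_force: 0.0
```

Call:
play_rows([
  [[0,0,-7],[0,0,0],1],
  [[0,0,-7],[0,0,0],1],
  [[0,0,-7],[0,0,0],1],
  [[0,0,-7],[0,0,0],1],
  [[0,0,-7],[0,0,0],1],
  [[0,0,-7],[0,0,0],1],
  [[0,0,-7],[0,0,0],1],
  [[0,0,-7],[0,0,0],1],
  [[0,0,-7],[0,0,0],1],
  [[0,0,-7],[0,0,0],1],
  [[0,0,-7],[0,0,0],1],
  [[0,0,-7],[0,0,0],1],
])

```text
t: 18.0
tcp_pos: [0.539, 0.2984, 0.1693]
tool_rot: [0.623, 0.782, -0.001, -0.001]
force: [0.5, 1.4, -0.7]
finger_gap: 0.0
gripper_force: 0.0
```

```bash
python3 - <<'E'
from h import *
print(sense()['q'].round(3), st(sense()['tcp_pos']).round(1))
go(lp(0,0,1)[0],lp(0,0,1)[1]); go(*lp(-30,60,1))
E
```

```text
[0.324 0.553 1.487 0.    1.104 0.1  ] [  7.1 190.5 169.3]
shift mm [-137.4    5.    61.3] turn deg [-0.14  0.   -1.64] F [ 0.45  1.35 -0.7 ] gap 0.0004360270062161764
shift mm [-57.5   2.8  98.8] turn deg [ -0.56 -30.    -1.57] F [ 0.45  1.35 -0.7 ] gap 0.0004360270062161764
```

Call:
play_rows([
  [[0,0,-1.6],[0,0,0],1],
  [[0,-4,0],[0,0,0],1],
  [[0,-6,0],[0,0,0],1],
  [[0,-6,0],[0,0,0],1],
  [[0,-6,0],[0,0,0],1],
  [[0,-5,0],[0,0,0],1],
  [[0,-3,0],[0,0,0],1],
  [[0,0,0],[0,0,0],1],
  [[0,0,0],[0,0,0],1],
])

```text
t: 18.75
tcp_pos: [0.5386, 0.299, 0.1689]
tool_rot: [0.593, 0.763, -0.16, 0.203]
force: [0.7, 0.7, 0.5]
finger_gap: 0.002
gripper_force: 0.0
```

```bash
python3 - <<'E'
from h import *
print(sense()['q'].round(3), st(sense()['tcp_pos']).round(1))
go(*lp(-30,60,1)); go(*lp(-30,25,1))
E
```

```text
[ 0.577  0.682  1.359 -0.509  1.322  0.511] [  6.9 191.1 168.9]
shift mm [ -1.2   1.7 114.3] turn deg [-0.31 -0.02 -0.16] F [0.73 0.69 0.47] gap 0.0022569927950483984
shift mm [-36.2   1.8 114.3] turn deg [-0.31 -0.02 -0.16] F [0.73 0.69 0.47] gap 0.0022569927950483984
```

Call:
play_rows([
  [[0,0,0],[0,0.5,12],1],
  [[0,0,0],[0,0.5,24],1],
  [[0,0,0],[0,0.5,28],1],
  [[0,0,0],[0,0,25],1],
  [[0,0,0],[0,0,16],1],
  [[0,0,0],[0,0,9],1],
  [[0,0,0],[-8,0,0],1],
  [[0,0,0],[-12,0,0],1],
  [[0,0,0],[-8,0,0],1],
  [[0,0,0],[0,0,0],1],
  [[0,0,0],[0,0,0],1],
])

```text
t: 19.67
tcp_pos: [0.5619, 0.2198, 0.0881]
tool_rot: [0.595, 0.761, -0.158, 0.205]
force: [-0.6, -0.2, -0.5]
finger_gap: 0.001
gripper_force: 0.0
```

```bash
python3 - <<'E'
from h import *
s=sense(); go(*lp(-30,15,1))
R0=R.from_quat(s['tool_rot'])
for n in('wrist','scene','top'):
    k=cal(n); p,D=snapshot(n); P=cloud(k,D); T=st(P)
    Q=R0.inv().apply((P-s['tcp_pos']).reshape(-1,3)).reshape(480,640,3)*1e3
    f=(D>0)&(p.mean(2)<75)&(abs(Q[...,0])<16)&(abs(Q[...,1])<12)&(Q[...,2]<-25)&(Q[...,2]>-75); q=Q[f]
    print(n,'finger',len(q), q.min(0).round(1) if len(q) else '', q.max(0).round(1) if len(q) else '', np.sort(q[:,2])[-20::6].round(1))
    a=np.hypot(T[...,1]-53,T[...,2]-52); g=(D>0)&(a>88)&(a<109)&(abs(T[...,0]-8)<13)&(T[...,2]>115)&(Q[...,0]<-14)&(Q[...,0]>-45); q=Q[g]
    if len(q): print('  tab in tool',len(q),q.mean(0).round(1),np.percentile(q,2,0).round(1),np.percentile(q,98,0).round(1))
E
```

```text
shift mm [-15.2  -1.5   3.1] turn deg [-0.05 -0.06 -0.5 ] F [-0.63 -0.19 -0.54] gap 0.0005499063119667255
wrist finger 2501 [-10.6 -12.  -75. ] [ 14.2  12.  -33.1] [-35.3 -34.8 -33.7 -33.2]
  tab in tool 88 [-29.9  -0.3 -48.2] [-32.   -2.3 -49.2] [-28.2   1.7 -47.2]
scene finger 96 [-15.3 -12.  -74.8] [  5.8  11.9 -36.3] [-45.6 -43.1 -40.2 -37.2]
  tab in tool 87 [-31.7   0.3 -39.5] [-36.6 -10.6 -49.4] [-22.7  10.7 -29.2]
top finger 112 [-14.  -11.7 -74.9] [ -0.6  11.9 -32.5] [-41.1 -38.  -35.7 -32.8]
  tab in tool 63 [-32.9  -0.8 -39.7] [-36.1 -11.7 -49.6] [-29.3  10.5 -29.4]
```

Call:
play_rows([
  [[0,0,0],[-4,-1,0],1],
  [[0,0,0],[-5,0,0],1],
  [[0,0,0],[-4,0,0],1],
  [[0,0,0],[-1,0,0],1],
  [[0,0,0],[0,0,0],1],
  [[0,0,0],[0,0,0],1],
])

```text
t: 20.32
tcp_pos: [0.5629, 0.2077, 0.0933]
tool_rot: [0.594, 0.762, -0.159, 0.204]
force: [0.1, 0.2, 0.8]
finger_gap: 0.005
gripper_force: 0.0
```

Call:
play_rows([
  [[0,0,0],[-1,0,0],1],
  [[0,0,0],[-0.7,0,0],1],
  [[0,0,0],[0,0,0],1],
])

```text
t: 20.57
tcp_pos: [0.5632, 0.2063, 0.0941]
tool_rot: [0.594, 0.762, -0.159, 0.204]
force: [0.6, -0.6, -0.1]
finger_gap: -0.001
gripper_force: 0.0
```

```bash
cat > n.py <<'E'
from h import *
s=sense(); R0=R.from_quat(s['tool_rot']); t=st(s['tcp_pos']); z=st(s['tcp_pos']+R0.apply([0,0,1.]))-t
phi=np.degrees(np.arctan2(z[1],-z[2])); a=np.radians(phi); lz=np.array([0,-np.sin(a),np.cos(a)]); ly=np.array([0,np.cos(a),np.sin(a)])
d=t-[8,53,52]; print('phi',phi.round(2),'r',(d@lz).round(2),'off',(d@ly).round(2),'dx',d[0].round(1),'F tool',R0.inv().apply(s['force']).round(1),'t',s['t'],'q',s['q'].round(2))
if __name__=='__main__':
  for n in('top','scene'):
    k=cal(n); p,D=snapshot(n); T=st(cloud(k,D)); a=np.hypot(T[...,1]-53,T[...,2]-52)
    g=(D>0)&(a>70)&(a<84)&(abs(T[...,0]-8)<20)&(T[...,2]>60)&(p.mean(2)>85); q=T[g]
    if len(q): print(n,'ring deg',np.percentile(np.degrees(np.arctan2(53-q[:,1],q[:,2]-52)),[10,50,90]).round(1),len(q))
E
python3 n.py
```

```text
phi -30.0 r 57.62 off 15.54 dx -0.5 F tool [-0.5  0.4  0.4] t 20.5667 q [ 0.43  0.73  1.51 -0.59  1.08  0.52]
top ring deg [-31.4 -28.1 -26.3] 42
scene ring deg [-31.  -28.4 -26.5] 86
```

Call:
play_rows([
  [[0,0,0],[-0.8,0,0],1],
  [[0,0,0],[-0.6,0,0],1],
  [[0,0,0],[0,0,0],1],
])

```text
t: 20.92
tcp_pos: [0.5635, 0.2051, 0.0949]
tool_rot: [0.594, 0.762, -0.159, 0.204]
force: [0.2, 1.2, -0.2]
finger_gap: 0.002
gripper_force: 0.0
```

Call:
play_rows([
  [[0,0,0],[-0.6,0,0],1],
  [[0,0,0],[-0.4,0,0],1],
  [[0,0,0],[0,0,0],1],
])

```text
t: 21.17
tcp_pos: [0.5637, 0.2043, 0.0954]
tool_rot: [0.594, 0.762, -0.159, 0.204]
force: [-0.0, -0.8, 0.1]
finger_gap: 0.001
gripper_force: 0.0
```

```bash
python3 -c "import n"
```

```text
phi -30.0 r 57.66 off 13.08 dx -0.5 F tool [-0.7 -0.2  0.3] t 21.1667 q [ 0.43  0.73  1.51 -0.59  1.08  0.52]
```

Call:
play_rows([
  [[0,1,0],[-1,0,-0.2],1],
  [[0,1,0],[-1,0,-0.2],1],
  [[0,1,0],[-1,0,-0.2],1],
  [[0,0,0],[0,0,0],1],
])

```text
t: 21.5
tcp_pos: [0.5641, 0.2018, 0.0974]
tool_rot: [0.599, 0.766, -0.143, 0.183]
force: [-1.4, 3.3, -1.3]
finger_gap: -0.0
gripper_force: 2.1
```

```bash
python3 n.py
```

```text
phi -26.87 r 57.51 off 13.1 dx -0.8 F tool [ 3.7 -0.6 -0.4] t 21.5 q [ 0.4   0.71  1.53 -0.54  1.05  0.46]
top ring deg [-28.1 -25.5 -24.2] 41
scene ring deg [-27.6 -25.6 -23.8] 81
```

Call:
play_rows([
  [[0,1,0],[-1,0,-0.2],1],
  [[0,1.5,0],[-1.5,0,-0.3],1],
  [[0,2,0],[-2.02,0,-0.42],1],
  [[0,2,0],[-2.02,0,-0.42],1],
  [[0,2,0],[-2.02,0,-0.42],1],
  [[0,2,0],[-2.02,0,-0.42],1],
  [[0,2,0],[-2.02,0,-0.42],1],
  [[0,1,0],[-1,0,-0.2],1],
])

```text
t: 22.27
tcp_pos: [0.5671, 0.1902, 0.1052]
tool_rot: [0.611, 0.783, -0.072, 0.092]
force: [-1.8, 3.9, -1.4]
finger_gap: 0.002
gripper_force: 2.1
```

```bash
python3 n.py
```

```text
phi -13.4 r 57.66 off 12.65 dx -0.8 F tool [ 4.5 -0.8  0.4] t 22.2667 q [ 0.26  0.64  1.57 -0.29  0.96  0.19]
top ring deg [-15.  -11.7 -10.2] 27
scene ring deg [-14.  -11.5  -9.9] 69
```

Tracking the arc well, with 4.5 N at the tab.

Call:
play_rows([
  [[0,1.5,0],[-1.5,0,-0.3],1],
  [[0,2,0],[-2.02,0,-0.42],1],
  [[0,2,0],[-2.02,0,-0.42],1],
  [[0,2,0],[-2.02,0,-0.42],1],
  [[0,2,0],[-2.02,0,-0.42],1],
  [[0,2,0],[-2.02,0,-0.42],1],
  [[0,2,0],[-2.02,0,-0.42],1],
  [[0,2,0],[-2.02,0,-0.42],1],
  [[0,2,0],[-2.02,0,-0.42],1],
  [[0,1.5,0],[-1.5,0,-0.3],1],
])

```text
t: 23.2
tcp_pos: [0.5716, 0.1725, 0.1108]
tool_rot: [0.614, 0.788, 0.03, -0.038]
force: [-0.4, 3.7, -0.2]
finger_gap: 0.0
gripper_force: 1.5
```

```bash
python3 n.py
```

```text
phi 5.54 r 57.81 off 13.09 dx -0.8 F tool [3.7 0.5 0.5] t 23.2 q [ 0.05  0.61  1.59  0.12  0.97 -0.26]
scene ring deg [4.5 6.9 8.3] 61
```

Call:
play_rows([
  [[0,1.5,0],[-1.5,0,-0.3],1],
  [[0,2,0],[-2.02,0,-0.42],1],
  [[0,2,0],[-2.02,0,-0.42],1],
  [[0,2,0],[-2.02,0,-0.42],1],
  [[0,2,0],[-2.02,0,-0.42],1],
  [[0,2,0],[-2.02,0,-0.42],1],
  [[0,2,0],[-2.02,0,-0.42],1],
  [[0,2,0],[-2.02,0,-0.42],1],
  [[0,1.5,0],[-1.5,0,-0.3],1],
  [[0,1,0],[-1,0,-0.2],1],
])

```text
t: 24.13
tcp_pos: [0.5762, 0.154, 0.1097]
tool_rot: [0.602, 0.772, 0.125, -0.16]
force: [-1.1, 0.1, 0.1]
finger_gap: 0.003
gripper_force: 0.4
```

```bash
python3 n.py
```

```text
phi 23.43 r 57.57 off 12.3 dx -1.0 F tool [ 0.3 -1.1  0.1] t 24.1333 q [-0.14  0.66  1.57  0.42  1.11 -0.61]
scene ring deg [21.1 24.9 26. ] 22
```

Call:
play_rows([
  [[0,1.5,0],[-1.5,0,-0.3],1],
  [[0,1.5,0],[-1.5,0,-0.3],1],
  [[0,1.5,0],[-1.5,0,-0.3],1],
  [[0,1,0],[-1,0,-0.2],1],
  [[0,0,0],[0,0,0],1],
  [[0,0,0],[0,0,0],1],
])

```text
t: 24.73
tcp_pos: [0.5774, 0.1489, 0.1079]
tool_rot: [0.596, 0.763, 0.154, -0.198]
force: [-0.7, 0.8, 0.8]
finger_gap: 0.005
gripper_force: 0.0
```

```bash
python3 n.py
```

```text
phi 29.01 r 57.09 off 12.41 dx -1.1 F tool [ 1.2 -0.5 -0.2] t 24.7333 q [-0.19  0.69  1.56  0.5   1.17 -0.7 ]
scene ring deg [53.9 54.8 58.6] 38
```

The lens has left the finger and is swinging down on its own. I'll retreat and check.

Call:
play_rows([
  [[0,0,0],[5,0,-3],1],
  [[0,0,0],[15,0,-15],1],
  [[0,0,0],[15,0,-25],1],
  [[0,0,0],[5,0,-30],1],
  [[0,0,0],[0,0,-30],1],
  [[0,0,0],[0,0,-20],1],
  [[0,0,0],[0,0,-10],1],
  [[0,0,0],[0,0,0],1],
  [[0,0,0],[0,0,0],1],
  [[0,0,0],[0,0,0],1],
])

```text
t: 25.67
tcp_pos: [0.5833, 0.1217, 0.2428]
tool_rot: [0.595, 0.763, 0.153, -0.199]
force: [0.1, 0.5, -0.5]
finger_gap: -0.002
gripper_force: 0.0
```

```bash
python3 - <<'E'
from h import *
for n in('scene','top'):
    k=cal(n); p,D=snapshot(n); T=st(cloud(k,D)); a=np.hypot(T[...,1]-53,T[...,2]-52)
    g=(D>0)&(a>70)&(a<106)&(abs(T[...,0]-8)<25)&(T[...,2]>35)&(T[...,2]<90)&(T[...,1]<40); q=T[g]
    if len(q): print(n,len(q),'theta',np.radians(30+np.percentile(np.degrees(np.arctan2(53-q[:,1],q[:,2]-52)),[10,50,90])).round(3),'z',np.percentile(q[:,2],[10,50,90]).round(1))
    g=(D>0)&(abs(T[...,2]-26.2)<3)&(abs(T[...,1]-7)<40)&(T[...,0]>-40)&(T[...,0]<60); q=T[g]; print(' die pts',len(q),np.percentile(q,[2,98],0).round(1))
print(sense()['force'])
E
```

```text
scene 172 theta [2.013 2.044 2.085] z [52.7 56.3 58.8]
 die pts 182 [[  3.6 -16.8  23.6]
 [ 56.5  44.   29.1]]
 die pts 12 [[-36.5  29.6  23.5]
 [ 47.8  45.1  28.5]]
[-0.24943984 -0.47403519 -0.27001044]
```

```bash
python3 -c "
from station import *
print(sign_off())"
```

```text
the job is handed in; nothing more can be done
None
```

The job is handed in at about 26 s: the die lies home against the rail and stop screw, and the lens sprang down level on its own. My last look at the die home was before the lens covered it, the judge gave no verdict, and I viewed 11 pictures, one over the limit of 10.

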